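# Daily pull-gauge check, logged at the label reader

## Robot

A 7-joint arm with a two-finger parallel gripper is mounted at the origin on the work surface. World frame = base frame: x ahead of the robot, y to its left, z up, the work surface at z = 0. Lengths are in m, angles in rad, forces in N, time in s.
With the tool pointing down it reaches from about 0.425 to 0.875 m from the base axis. Payload 4.7 kg.
Tool frame: the origin (TCP) lies midway between the tips of the shut fingers; the grasp point (between the pads) lies 19 mm behind it (ctrl.grip_point_offset is the distance from the TCP to the grasp point, in m); z points along the fingers, y is the line along which they close (so a half turn about z gives the same grasp; the last joint's range is limited). The gripper opens to 87 mm and grips with 3 to 60 N. Pads are 19 mm wide; open, the fingers measure 117 mm over their backs; the gripper's body (75 mm by 190 mm) begins 51 mm behind the grasp point.
Start: joints at [-1.16, 0.321, -0.07, 1.45, 0.023, 1.371, -0.057], TCP at [0.251, 0.6, 0.223] pointing down, gripper open.
Joint ranges: [-2.86, 2.86], [-0.3, 2.09], [-1.38, 1.24], [0.06, 2.45], [-1.56, 4.7], [0.09, 2.05], [-2.69, 2.69]. Speed limits (rad/s): [2.57, 2.57, 3.14, 3.14, 3.14, 3.14, 3.14].

## Interface

Orientations are given as a rotation vector (axis times angle).
In Python, from bench import ctrl gives the robot as it stands. The module is installed in compiled form; this text tells all that it offers.
- The arm moves only by the shell command python3 -m handwheel 'ROWS' [OPENING] [FORCE]. ROWS is JSON, a list of rows, each an object of numbers: "x", "y", "z": the shift along the tool's x, y, z in m; "wx", "wy", "wz": the turn, a rotation vector about the tool's x, y, z in degrees. A call has 1 to 10 rows; each row is the pose to reach, as a shift and turn from the pose commanded when the call began, along the tool's axes at that moment; what a row does not reach only later rows make up. A row lasts 1/12 s, in which the tool goes at most 41.7 mm and 7.16 degrees, less where a joint would pass 70% of its speed; a pose out of reach is approached as far as the arm can. A call with a gripper value outside its range is refused whole. OPENING is the finger opening in m, from 0 to 0.087, set as the call begins (- or left out, the last holds). The fingers move at their own pace and stop on an object; FORCE is the grip in N (left out, the last holds). Time passes only in rows, so rows that repeat a pose let the fingers close. It gives the time, the measured TCP pose, the force, the opening and the grip force at its end, in the units of the state.
- ctrl.get_state(): the state, without advancing time (a new reading comes with each control period).
- ctrl.get_image(name): name is "scene" or "top" or "wrist"; returns a dict with "image" (480x640x3 uint8, red, green, blue), "K" (3x3 intrinsics, pixels), "k1" (the pictures are not rectified: a ray, as slopes to the right and down, at radius r is drawn at 1 + k1 r^2 times it, then the intrinsics apply), "world_to_cam" (4x4, takes a point from world to camera coordinates); the wrist camera has in their place "hand_eye" (4x4, takes a point from camera to tool coordinates, whose origin is the TCP and whose axes are the flange's). Camera axes: x right, y down, z forward; pixel columns grow to the right and rows downward; lengths in m; the calibration is good to about 2 mm. A picture is of the moment at which its call begins: read the wrist's pose just before it. There is no depth.
- ctrl.close_job(): hands the job in; it is judged then, once.
The state is a dict: "time": time; "joint_positions": joint angles; "qd": joint speeds; "joint_torque": joint torques, N m; "position": TCP position; "tool_rot": TCP orientation; "ft_force": force on the tool from outside, world axes, zero at the start; "torque": the same for the moment, N m; "grip_width": opening from 0.0 (shut) to 1.0 (fully open); "grip_force": force on a finger pad.
Only numpy, scipy, OpenCV 4.12 (cv2) and the standard library are available. Lean on these libraries where they do the work, as an engineer would, in place of code of your own. Each camera call takes 0.05 s, during which the arm holds its last target. There are 200 camera calls.

## Task

Do the daily check of the sprung pull gauge: draw its orange handle out until the black pointer stands at the red mark, keep it there for a second, then ease it back home without letting it snap. Then log the check: take the notched plate out of its stand by its clear part, and hold it still in the air with its printed frosted label face turned up squarely to the reader, the long edges level and the middle of the frosted end about 12 cm straight out from the reader's window, fingers clear of the frosted end; finish while still holding it there, by the fingers alone. Leave the plain plate and everything else where it is.

Things in the scene. Friction and masses are not known exactly. Their poses are not given: they have to be found in the camera images.
- gauge_handle (a point): Grip point of the gauge's orange upright handle: a block 12 mm thick along the pull, 30 mm wide across it, top 80 mm above the table; this point is in its middle, 60 mm above the table. x axis along the channel, AWAY from the pull: pull towards -x. The fixed channel below is 50 mm wide and 20 mm tall; behind the handle (+x) 77 mm are free before a 51 mm tall blue housing.
- gauge_slide (a joint): How far the gauge's handle is drawn out from home (m): 0 = home, 0.09 = stop. A spring pulls it home with about 3 N at home and 14 N more per 100 mm drawn; let go when drawn out, it snaps back.
- gauge_pointer (a point): Tip of the thin black pointer that moves with the handle, 40 mm to the side (+y) of the handle's middle, over the white scale strip, level with the handle's middle along the pull.
- red_mark (a point): Red marker clip on the gauge's white scale, 22 mm above the table; x axis along the channel, away from the pull. The pointer is at the mark when both have the same place along that axis. It sits 40 to 70 mm out from the home pointer and stays put; it spans 29 to 51 mm to the side of the channel's middle line and is 32 mm tall.
- plate_centre (a point): Centre of the notched plate: a clear bluish acrylic slide 120 mm long (x), 8 mm thick (y), 70 mm tall (z), 70 g, standing on a long edge, its lower 15 mm in the stand's slot, its top edge 85 mm above the table; lift it straight up. The 40 mm at its +x end is frosted white, the other 80 mm is clear.
- plate: The same notched plate and axes; origin in the middle of its lower long edge, 35 mm under plate_centre. The upper (+z) corner of the frosted (+x) end has a 14 mm square notch. The label face is the -y face: seen from there with the notch at the top, the notch is at the upper right. Only this face has three blue printed bars on the frosted end.
- label (a point): Middle of the frosted end on the label face: 40 mm along +x and 4 mm along -y from plate_centre. The label face looks along -y of this point.
- stand: Black stand of the notched plate, fixed to the table: 70 x 60 mm, 30 mm tall, with a 10 mm wide slot along its x axis, 15 mm deep. Origin under its middle on the table.
- plain_centre (a point): Centre of the plain plate: same size as the notched one, but wholly clear and with no notch; it stands in a like black stand. Not to be moved.
- window (a point): Middle of the dark window (70 x 36 mm, a red line in it) in the front of the reader's white head. x axis: straight out of the window, which is turned towards the robot's side and 45 degrees down.
- reader_head: The white reader head, 100 mm wide, 55 mm deep, 60 mm high, on a fixed post with a black foot 110 x 120 mm; origin at the window, +x straight out of it, +y level. The head and post reach 0.33 m above the table; the post stands behind the head, away from the robot.
- read_spot (a point): The reading point in empty air, 120 mm straight out from the window (180 mm above the table); x axis as the window's: away from the window. The label face must look back along -x of this point.
- sauce_bottle: Bystander, not to be moved: red sauce bottle, 52 mm across, 150 mm tall; origin under its middle.
- spice_jar: Bystander, not to be moved: amber spice jar with black cap, 44 mm across, 65 mm tall; origin under its middle.
- mug: Bystander, not to be moved: white mug, 76 mm across, 90 mm tall; origin under its middle.
- bowl: Bystander, not to be moved: metal bowl, 110 mm across, 50 mm tall; origin under its middle.
- spatula: Bystander, not to be moved: spatula, 240 mm long, lying flat; origin under its middle.
- pastry_brush: Bystander, not to be moved: pastry brush, 200 mm long, lying flat; origin under its middle.
Things that resemble listed ones, but are neither listed nor needed, are in the scene too. Leave any yellow look-alike of the plate alone.

How it is judged:
On the way, in this order (a step that is already met when the one before it is completed fails the run):
1. the gauge is drawn out with its pointer at the red mark (within 4 mm) and kept there (x of gauge_pointer in the frame of red_mark between -0.004 and 0.004 m), for 0.6 s.
2. the gauge is back home (within 5 mm) (value of joint gauge_slide below 0.005 m), for 0.2 s.
At the end, for the whole second after the job is handed in: Plate held still by the fingers alone: label middle within 30 mm of the read spot, label face up and square to the reader within 20 deg, long edges level within 20 deg, grip middle 5 mm or more from the frosted end, plate off stand and reader; gauge home within 5 mm (distance between label and read_spot below 0.03 m and angle between the y axis of plate and the x axis of read_spot, either way round below 0.35 rad and angle between plate's own y axis and vertical above 1.92 rad and angle between plate's own x axis and vertical between 1.22 and 1.92 rad and contact force between plate and the fingers above 1 N and contact force between plate and stand below 0.05 N and contact force between plate and reader_head below 0.05 N and x of the grasp point in the frame of plate below 0.015 m and linear speed of plate below 0.03 m/s and value of joint gauge_slide below 0.005 m); the arm keeps its last pose, push and grip.
It fails at once if the gauge handle snapped back (faster than 0.5 m/s) (velocity of joint gauge_slide below -0.5 m/s).
It fails at once if the plain plate was moved by more than 20 mm (distance of plain_centre from where it was at the start of the episode above 0.02 m).
It fails at once if another thing on the table was moved by more than 30 mm (distance of any of sauce_bottle, spice_jar, mug, bowl, spatula, pastry_brush from where it was at the start of the episode above 0.03 m).
It also fails if it takes over 72 s, if anything falls off the work surface, if the arm or the gripper's body presses on something with over 40 N, if the wrist force passes 120 N, or if a joint passes its speed limit or range.

## Working session

There is one attempt and no reset: what is moved stays moved. The work goes in short steps, Python scripts to look and compute and a shell command to move; the robot and the scene stay as the last step left them, time stands still between calls to the robot, and variables do not carry over. Pictures are saved under pics/ and viewed, at most 10 in all, crops included, and the job is handed in when it is done.

```bash
mkdir -p pics
cat > h.py <<'E'
import numpy as np, cv2, json
from scipy.spatial.transform import Rotation as R
from bench import ctrl
def snap(name,fn):
    s=ctrl.get_state(); d=ctrl.get_image(name)
    cv2.imwrite(f'pics/{fn}.png',d['image'][:,:,::-1])
    if name=='wrist':
        T=np.eye(4);T[:3,:3]=R.from_rotvec(s['tool_rot']).as_matrix();T[:3,3]=s['position']
        c2w=T@np.array(d['hand_eye'])
    else: c2w=np.linalg.inv(np.array(d['world_to_cam']))
    json.dump(dict(K=np.array(d['K']).tolist(),k1=float(d['k1']),c2w=c2w.tolist()),open(f'pics/{fn}.json','w'))
def cal(fn):
    c=json.load(open(f'pics/{fn}.json'));return np.array(c['K']),c['k1'],np.array(c['c2w'])
def ray(fn,u,v):
    K,k1,T=cal(fn)
    p=cv2.undistortPoints(np.array([[[u,v]]],float),K,np.array([k1,0,0,0,0.])).ravel()
    d=T[:3,:3]@np.array([p[0],p[1],1]);return T[:3,3],d/np.linalg.norm(d)
def atz(fn,u,v,z):
    o,d=ray(fn,u,v);return o+d*(z-o[2])/d[2]
def tri(*obs):
    A=np.zeros((3,3));b=np.zeros(3);L=[]
    for f,u,v in obs:
        o,d=ray(f,u,v);P=np.eye(3)-np.outer(d,d);A+=P;b+=P@o;L.append((o,d,P))
    x=np.linalg.solve(A,b);return x,[round(float(np.linalg.norm(P@(x-o))),4) for o,d,P in L]
def proj(fn,X):
    K,k1,T=cal(fn);W=np.linalg.inv(T)
    return cv2.projectPoints(np.atleast_2d(X).astype(float),cv2.Rodrigues(W[:3,:3])[0],W[:3,3],K,np.array([k1,0,0,0,0.]))[0].reshape(-1,2)
E
python3 - <<'E'
from h import *
snap('scene','s0');snap('top','t0')
s=ctrl.get_state();print(s['time'],s['position'],R.from_rotvec(s['tool_rot']).as_matrix().round(3),ctrl.grip_point_offset)
for f in('s0','t0'):print(cal(f)[2].round(3))
E
```

```text
0.1 [0.2510449  0.59902265 0.22155246] [[-0.922  0.386 -0.001]
 [ 0.386  0.922 -0.002]
 [-0.    -0.002 -1.   ]] 0.0187
[[-0.358  0.58  -0.732  1.388]
 [ 0.933  0.241 -0.266  0.257]
 [ 0.022 -0.778 -0.628  0.884]
 [ 0.     0.     0.     1.   ]]
[[-7.000e-03 -9.850e-01  1.750e-01  3.310e-01]
 [-1.000e+00  7.000e-03 -1.000e-03 -3.500e-02]
 [-0.000e+00 -1.750e-01 -9.850e-01  1.427e+00]
 [ 0.000e+00  0.000e+00  0.000e+00  1.000e+00]]
```

View pics/s0.png

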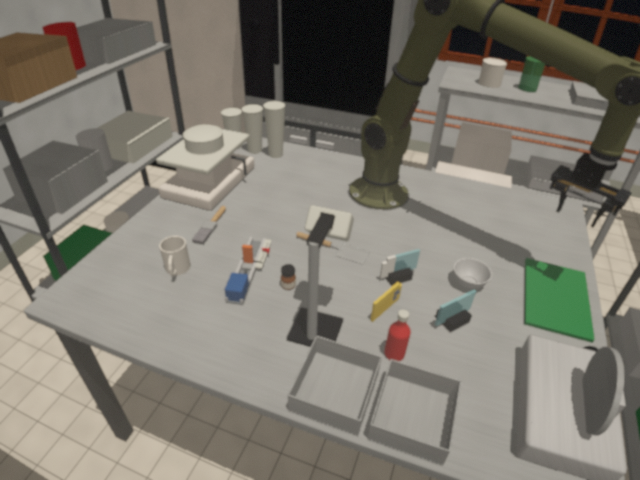

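View pics/t0.png

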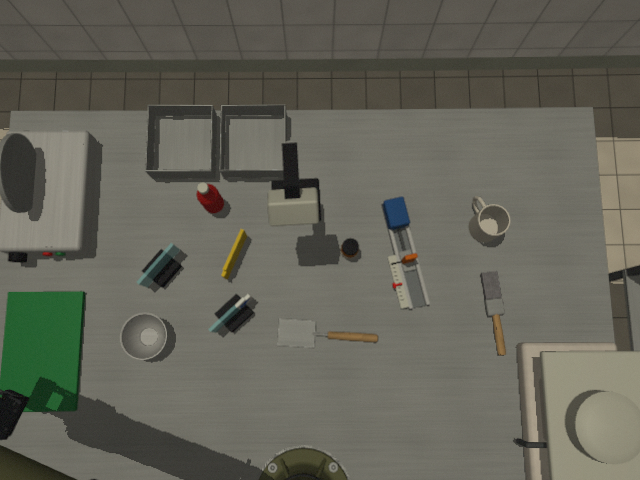

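The scene shows the gauge at s0 (250,265) and t0 (408,258). The notched plate is at t0 (232,313), with its white end at about (245,300). The plain plate is at t0 (160,265), and the reader is at t0 (293,205). I'll enlarge these.

Run:
```python
from h import *
def crop(f,x,y,w,h):
    return cv2.resize(cv2.imread(f'pics/{f}.png')[y:y+h,x:x+w],(400,300),interpolation=cv2.INTER_CUBIC)
m=np.vstack([np.hstack([crop('t0',368,225,80,60+30-30),crop('t0',200,280,80,60)]),np.hstack([crop('s0',220,230,80,60),crop('s0',370,240,80,60)])])
cv2.imwrite('pics/m1.png',m)
```

```text
(no output)
```

View pics/m1.png

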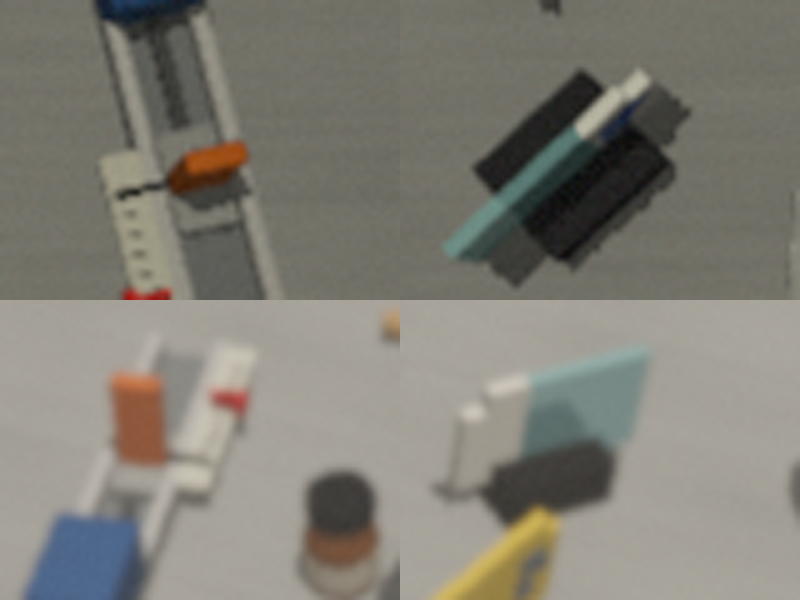

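The enlargement shows:
- **Handle top:** t0 (410.6,256.6) and s0 (247,246).
- **Red clip:** t0 (397,283) and s0 (266,248).
- **Plate:** its clear top corner is at t0 (210,330) and s0 (420,250). The blue print is on the lower-right face.

Run:
```python
from h import *
p=lambda n,x:print(n,np.round(x[0],4),x[1])
p('handle top',tri(('t0',410.6,256.6),('s0',247.2,246)))
p('red',tri(('t0',397.4,283.4),('s0',266.4,248.4)))
p('clear end top',tri(('t0',210.3,329.2),('s0',419.6,249.6)))
p('junction',tri(('t0',236.6,306.4),('s0',396,255.6)))
a=atz('t0',390,227,.02);
for q in [(391,229),(402.5,302),(408,228),(424,290)]:print(atz('t0',*q,.02).round(4))
for q in [(269,193),(318,193),(318,224),(269,225)]:print('head',atz('t0',*q,.30).round(3))
```

```text
handle top [ 0.5481 -0.2557  0.0739] [0.0009, 0.0009]
red [ 0.4896 -0.2272  0.0288] [0.0029, 0.0029]
clear end top [0.382  0.2107 0.0811] [0.0027, 0.0027]
junction [0.4334 0.1523 0.0804] [0.0033, 0.0033]
[ 0.6263 -0.2196  0.02  ]
[ 0.4466 -0.242   0.02  ]
[ 0.6285 -0.2615  0.02  ]
[ 0.4752 -0.2948  0.02  ]
head [0.642 0.058 0.3  ]
head [ 0.642 -0.039  0.3  ]
head [ 0.579 -0.039  0.3  ]
head [0.577 0.058 0.3  ]
```

Handle top comes out at (0.548,-0.256), and the mark is 51 mm out along the pull axis (12.3° yaw) and 40 mm to the side, so both agree with the text. Next I go above the gauge.

```bash
cat > log.py <<'E'
from h import *
s=ctrl.get_state();open('log.txt','a').write(json.dumps(dict(q=list(map(float,s['joint_positions'])),p=list(map(float,s['position'])),r=list(map(float,s['tool_rot']))))+'\n')
E
python3 log.py
python3 -m handwheel '[{"x":-0.29,"y":-0.257},{"x":-0.29,"y":-0.257},{"x":-0.29,"y":-0.257},{"x":-0.29,"y":-0.257},{"x":-0.29,"y":-0.257},{"x":-0.29,"y":-0.257},{"x":-0.29,"y":-0.257},{"x":-0.29,"y":-0.257},{"x":-0.29,"y":-0.257},{"x":-0.29,"y":-0.257}]' 0.06
python3 log.py
python3 -m handwheel '[{"x":-0.125,"y":-0.27},{"x":-0.125,"y":-0.27},{"x":-0.125,"y":-0.27},{"x":-0.125,"y":-0.27},{"x":-0.125,"y":-0.27},{"x":-0.125,"y":-0.27},{"x":-0.125,"y":-0.27},{"x":-0.125,"y":-0.27}]'
python3 log.py
python3 -m handwheel '[{"x":-0.19,"y":-0.145,"wz":55},{"x":-0.19,"y":-0.145,"wz":55},{"x":-0.19,"y":-0.145,"wz":55},{"x":-0.19,"y":-0.145,"wz":55},{"x":-0.19,"y":-0.145,"wz":55},{"x":-0.19,"y":-0.145,"wz":55},{"x":-0.19,"y":-0.145,"wz":55},{"x":-0.19,"y":-0.145,"wz":55},{"x":-0.19,"y":-0.145,"wz":55},{"x":-0.19,"y":-0.145,"wz":55}]'
python3 log.py
python3 - <<'E'
from h import *
snap('wrist','w1');s=ctrl.get_state();print(s['time'],s['position'],s['joint_positions'],R.from_rotvec(s['tool_rot']).as_matrix().round(3));print(cal('w1')[2].round(3))
E
cat log.txt
```

```text
0.15 [0.2510956  0.59908263 0.22168463] [-1.15988115  0.32168954 -0.0700728   1.451403    0.02258714  1.3707996
 -0.0568771 ] [[-0.922  0.386 -0.001]
 [ 0.386  0.922 -0.001]
 [-0.    -0.002 -1.   ]]
[[ 0.386  0.879  0.279  0.174]
 [ 0.923 -0.367 -0.119  0.632]
 [-0.002  0.304 -0.953  0.384]
 [ 0.     0.     0.     1.   ]]
{"q": [-1.1598994822702706, 0.32177035646677243, -0.07011506678159049, 1.451562400976238, 0.022622492282143344, 1.3707932243807246, -0.05691597806791275], "p": [0.2510449022637601, 0.599022651274702, 0.22155245645573723], "r": [-0.6190887200399197, -3.0797433017765523, 0.0027160476975403827]}
{"q": [-1.1598994822702706, 0.32177035646677243, -0.07011506678159049, 1.451562400976238, 0.022622492282143344, 1.3707932243807246, -0.05691597806791275], "p": [0.2510449022637601, 0.599022651274702, 0.22155245645573723], "r": [-0.6190887200399197, -3.0797433017765523, 0.0027160476975403827]}
{"q": [-1.1598994822702706, 0.32177035646677243, -0.07011506678159049, 1.451562400976238, 0.022622492282143344, 1.3707932243807246, -0.05691597806791275], "p": [0.2510449022637601, 0.599022651274702, 0.22155245645573723], "r": [-0.6190887200399197, -3.0797433017765523, 0.0027160476975403827]}
{"q": [-1.1598994822702706, 0.32177035646677243, -0.07011506678159049, 1.451562400976238, 0.022622492282143344, 1.3707932243807246, -0.05691597806791275], "p": [0.2510449022637601, 0.599022651274702, 0.22155245645573723], "r": [-0.6190887200399197, -3.0797433017765523, 0.0027160476975403827]}invalid input at $[0]: expected keys x, y, z, wx, wy, wz
invalid input at $[0]: expected keys x, y, z, wx, wy, wz
invalid input at $[0]: expected keys x, y, z, wx, wy, wz
```

View pics/w1.png

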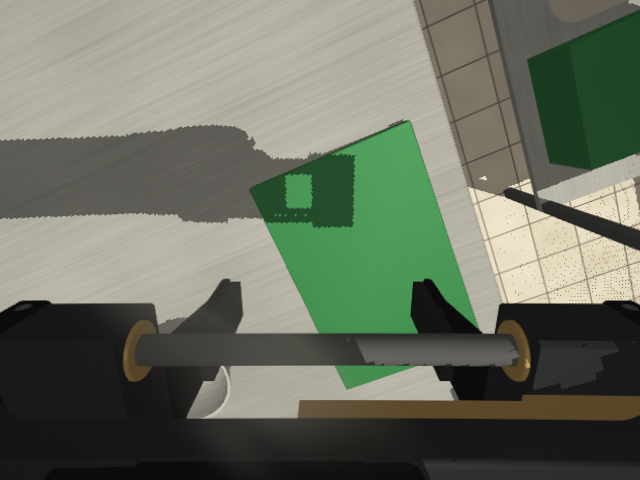

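Every row needs all six keys, so all three moves were refused and the arm hasn't moved. The picture only shows the green board and the fingers at (240,290) and (415,290). I'll resend the moves with full rows.

```bash
rm log.txt; python3 log.py
python3 -m handwheel '[{"x":-0.29,"y":-0.257,"z":0,"wx":0,"wy":0,"wz":0},{"x":-0.29,"y":-0.257,"z":0,"wx":0,"wy":0,"wz":0},{"x":-0.29,"y":-0.257,"z":0,"wx":0,"wy":0,"wz":0},{"x":-0.29,"y":-0.257,"z":0,"wx":0,"wy":0,"wz":0},{"x":-0.29,"y":-0.257,"z":0,"wx":0,"wy":0,"wz":0},{"x":-0.29,"y":-0.257,"z":0,"wx":0,"wy":0,"wz":0},{"x":-0.29,"y":-0.257,"z":0,"wx":0,"wy":0,"wz":0},{"x":-0.29,"y":-0.257,"z":0,"wx":0,"wy":0,"wz":0},{"x":-0.29,"y":-0.257,"z":0,"wx":0,"wy":0,"wz":0},{"x":-0.29,"y":-0.257,"z":0,"wx":0,"wy":0,"wz":0}]' 0.06
python3 log.py
python3 -m handwheel '[{"x":-0.125,"y":-0.27,"z":0,"wx":0,"wy":0,"wz":0},{"x":-0.125,"y":-0.27,"z":0,"wx":0,"wy":0,"wz":0},{"x":-0.125,"y":-0.27,"z":0,"wx":0,"wy":0,"wz":0},{"x":-0.125,"y":-0.27,"z":0,"wx":0,"wy":0,"wz":0},{"x":-0.125,"y":-0.27,"z":0,"wx":0,"wy":0,"wz":0},{"x":-0.125,"y":-0.27,"z":0,"wx":0,"wy":0,"wz":0},{"x":-0.125,"y":-0.27,"z":0,"wx":0,"wy":0,"wz":0},{"x":-0.125,"y":-0.27,"z":0,"wx":0,"wy":0,"wz":0}]'
python3 log.py
python3 -m handwheel '[{"x":-0.19,"y":-0.145,"z":0,"wx":0,"wy":0,"wz":55},{"x":-0.19,"y":-0.145,"z":0,"wx":0,"wy":0,"wz":55},{"x":-0.19,"y":-0.145,"z":0,"wx":0,"wy":0,"wz":55},{"x":-0.19,"y":-0.145,"z":0,"wx":0,"wy":0,"wz":55},{"x":-0.19,"y":-0.145,"z":0,"wx":0,"wy":0,"wz":55},{"x":-0.19,"y":-0.145,"z":0,"wx":0,"wy":0,"wz":55},{"x":-0.19,"y":-0.145,"z":0,"wx":0,"wy":0,"wz":55},{"x":-0.19,"y":-0.145,"z":0,"wx":0,"wy":0,"wz":55},{"x":-0.19,"y":-0.145,"z":0,"wx":0,"wy":0,"wz":55},{"x":-0.19,"y":-0.145,"z":0,"wx":0,"wy":0,"wz":55}]'
python3 log.py
python3 - <<'E'
from h import *
snap('wrist','w2');s=ctrl.get_state();print(s['time'],s['position'],s['joint_positions'].round(3),R.from_rotvec(s['tool_rot']).as_matrix().round(3))
# predict handle top & mark
x=np.array([.977,.213,0]);y=np.array([-.213,.977,0]);h=np.array([.548,-.256,.08])
print(proj('w2',[h,h-.006*x,h+.006*x,h-.051*x+.04*y-[0,0,.048]]))
E
```

```text
time: 0.98
position: [0.4224, 0.2432, 0.2227]
tool_rot: [0.633, 3.075, -0.003]
ft_force: [-0.5, 0.6, 0.6]
grip_width: 0.687
grip_force: 0.0
time: 1.65
position: [0.4299, -0.0547, 0.2229]
tool_rot: [0.635, 3.075, -0.002]
ft_force: [-1.1, -0.3, 0.8]
grip_width: 0.685
grip_force: 0.0
time: 2.48
position: [0.5496, -0.2536, 0.2221]
tool_rot: [-1.967, -2.448, 0.001]
ft_force: [0.3, 0.2, -0.4]
grip_width: 0.69
grip_force: 0.0
2.5333 [ 0.54963975 -0.25340616  0.22233154] [-0.291  0.286  0.828  1.594 -0.215  1.356  0.78 ] [[-0.216  0.976 -0.   ]
 [ 0.976  0.216  0.   ]
 [ 0.    -0.    -1.   ]]
[[323.58093978 226.20959972]
 [316.92735172 226.18557953]
 [330.23487381 226.23345024]
 [272.91211672 174.2216301 ]]
```

View pics/w2.png

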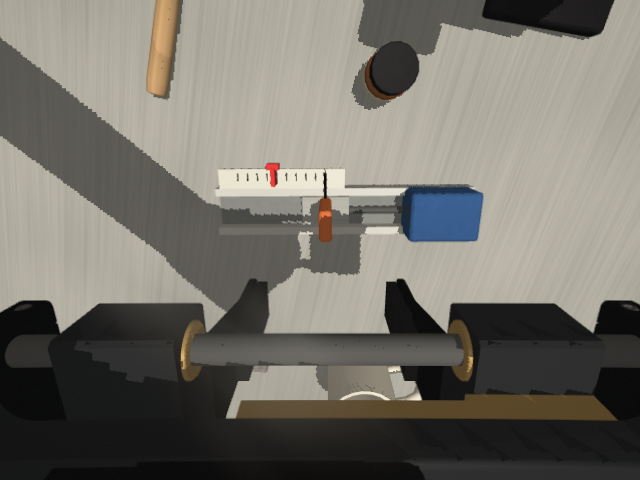

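The wrist view shows the handle top at about (325,227), against a predicted (324,226), so it's within 2 mm and aligned. The pointer is at u=325 and the red clip at u=273. I go down and grip.

```bash
python3 - <<'E'
from h import *
for z in(.022,.028):
  a=atz('w2',325,186,z);b=atz('w2',273,178,z);print((a-b).round(4),np.linalg.norm(a-b))
E
python3 -m handwheel '[{"x":0,"y":0,"z":0.035,"wx":0,"wy":0,"wz":0},{"x":0,"y":0,"z":0.07,"wx":0,"wy":0,"wz":0},{"x":0,"y":0,"z":0.105,"wx":0,"wy":0,"wz":0},{"x":0,"y":0,"z":0.14,"wx":0,"wy":0,"wz":0},{"x":0,"y":0,"z":0.165,"wx":0,"wy":0,"wz":0},{"x":0,"y":0,"z":0.179,"wx":0,"wy":0,"wz":0},{"x":0,"y":0,"z":0.179,"wx":0,"wy":0,"wz":0}]'
python3 log.py
python3 -m handwheel '[{"x":0,"y":0,"z":0,"wx":0,"wy":0,"wz":0},{"x":0,"y":0,"z":0,"wx":0,"wy":0,"wz":0},{"x":0,"y":0,"z":0,"wx":0,"wy":0,"wz":0},{"x":0,"y":0,"z":0,"wx":0,"wy":0,"wz":0},{"x":0,"y":0,"z":0,"wx":0,"wy":0,"wz":0},{"x":0,"y":0,"z":0,"wx":0,"wy":0,"wz":0},{"x":0,"y":0,"z":0,"wx":0,"wy":0,"wz":0},{"x":0,"y":0,"z":0,"wx":0,"wy":0,"wz":0}]' 0 30
```

```text
[0.054  0.0035 0.    ] 0.05406893081707649
[0.0531 0.0035 0.    ] 0.053174892671774075
time: 3.12
position: [0.5475, -0.2523, 0.0406]
tool_rot: [-1.966, -2.444, 0.002]
ft_force: [0.1, -0.2, -0.3]
grip_width: 0.689
grip_force: 0.0
time: 3.78
position: [0.5496, -0.2541, 0.0437]
tool_rot: [1.971, 2.446, 0.0]
ft_force: [-1.3, -0.3, 0.3]
grip_width: 0.166
grip_force: 1.2
```

```bash
python3 -m handwheel '[{"x":0,"y":0,"z":0,"wx":0,"wy":0,"wz":0},{"x":0,"y":0,"z":0,"wx":0,"wy":0,"wz":0},{"x":0,"y":-0.003,"z":0,"wx":0,"wy":0,"wz":0},{"x":0,"y":-0.008,"z":0,"wx":0,"wy":0,"wz":0},{"x":0,"y":-0.015,"z":0,"wx":0,"wy":0,"wz":0},{"x":0,"y":-0.022,"z":0,"wx":0,"wy":0,"wz":0},{"x":0,"y":-0.03,"z":0,"wx":0,"wy":0,"wz":0},{"x":0,"y":-0.038,"z":0,"wx":0,"wy":0,"wz":0},{"x":0,"y":-0.042,"z":0,"wx":0,"wy":0,"wz":0},{"x":0,"y":-0.042,"z":0,"wx":0,"wy":0,"wz":0}]'
python3 log.py
python3 - <<'E'
from h import *
snap('wrist','w3');im=cv2.imread('pics/w3.png')
cv2.imwrite('pics/w3c.png',cv2.resize(im[120:320,200:440],(720,600),interpolation=cv2.INTER_CUBIC))
E
```

```text
time: 4.62
position: [0.5103, -0.2629, 0.0437]
tool_rot: [1.968, 2.443, 0.004]
ft_force: [8.2, -1.7, -8.1]
grip_width: 0.135
grip_force: 30.0
```

View pics/w3c.png

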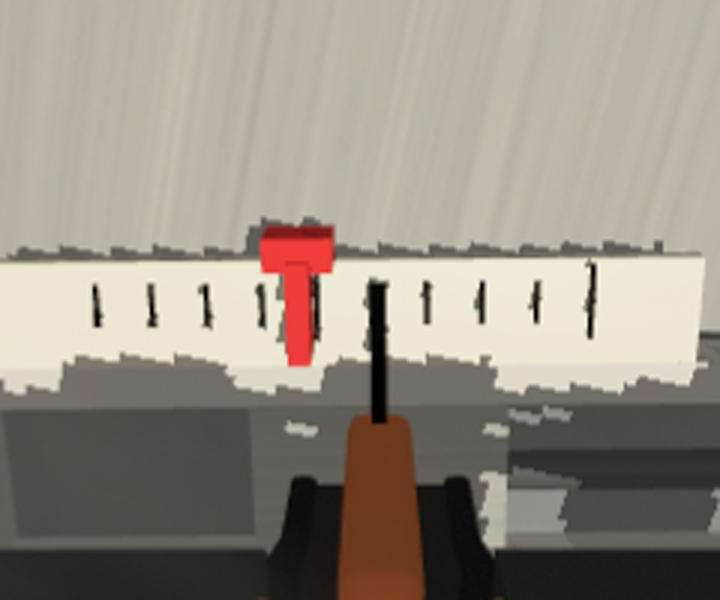

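The enlarged view shows the pointer at u≈378 of the crop (40 mm drawn by the ticks) and the red bar at u≈299. I convert that gap to millimetres.

Run:
```python
from h import *
x=np.array([.976,.216,0])
f=lambda u,v:(200+u/3-.33,120+v/3-.33)
for z in(.020,.025,.030):
  a=atz('w3',*f(378,340),z);b=atz('w3',*f(299,340),z)
  t=atz('w3',*f(590,300),z);t9=atz('w3',*f(98,305),z)
  print(z,(a-b)@x,(t-a)@x,(t-t9)@x)
```

```text
0.02 0.01459633832042791 0.03872849933287628 0.0897953774227234
0.025 0.014204514569946543 0.03768887243974706 0.08738491249752821
0.03 0.013812690819465005 0.03664924554661807 0.08497444757233316
```

```bash
python3 -m handwheel '[{"x":0,"y":-0.004,"z":0,"wx":0,"wy":0,"wz":0},{"x":0,"y":-0.008,"z":0,"wx":0,"wy":0,"wz":0},{"x":0,"y":-0.012,"z":0,"wx":0,"wy":0,"wz":0},{"x":0,"y":-0.0142,"z":0,"wx":0,"wy":0,"wz":0},{"x":0,"y":-0.0142,"z":0,"wx":0,"wy":0,"wz":0},{"x":0,"y":-0.0142,"z":0,"wx":0,"wy":0,"wz":0}]'
python3 log.py
python3 - <<'E'
from h import *
snap('wrist','w4');im=cv2.imread('pics/w4.png')
cv2.imwrite('pics/w4c.png',cv2.resize(im[120:320,200:440],(720,600),interpolation=cv2.INTER_CUBIC))
E
```

```text
time: 5.17
position: [0.498, -0.2657, 0.0437]
tool_rot: [1.966, 2.442, 0.004]
ft_force: [10.5, -1.9, -9.4]
grip_width: 0.139
grip_force: 30.0
```

View pics/w4c.png

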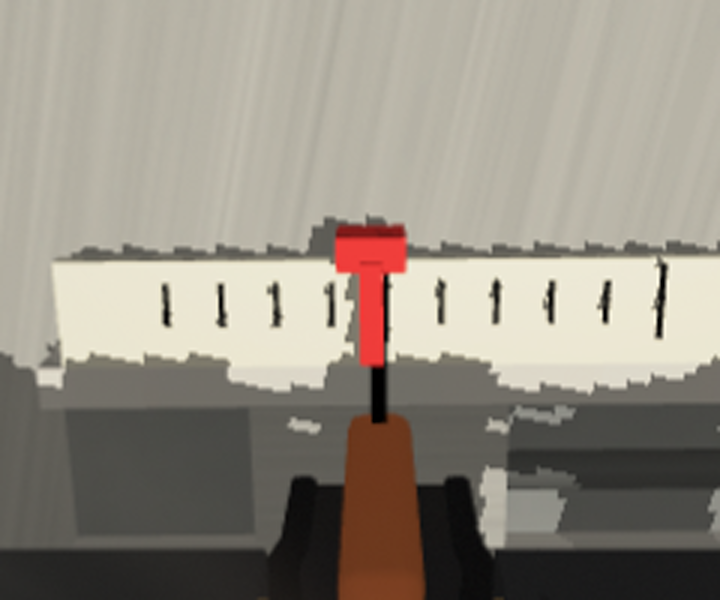

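The pointer (u≈378) is about 1.2 mm short of the red bar (u≈371). I trim it, hold, then ease the handle home.

```bash
python3 -m handwheel '[{"x":0,"y":-0.001,"z":0,"wx":0,"wy":0,"wz":0},{"x":0,"y":-0.001,"z":0,"wx":0,"wy":0,"wz":0},{"x":0,"y":-0.001,"z":0,"wx":0,"wy":0,"wz":0},{"x":0,"y":-0.001,"z":0,"wx":0,"wy":0,"wz":0},{"x":0,"y":-0.001,"z":0,"wx":0,"wy":0,"wz":0},{"x":0,"y":-0.001,"z":0,"wx":0,"wy":0,"wz":0},{"x":0,"y":-0.001,"z":0,"wx":0,"wy":0,"wz":0},{"x":0,"y":-0.001,"z":0,"wx":0,"wy":0,"wz":0},{"x":0,"y":-0.001,"z":0,"wx":0,"wy":0,"wz":0},{"x":0,"y":-0.001,"z":0,"wx":0,"wy":0,"wz":0}]'
python3 -m handwheel '[{"x":0,"y":0,"z":0,"wx":0,"wy":0,"wz":0},{"x":0,"y":0,"z":0,"wx":0,"wy":0,"wz":0},{"x":0,"y":0.004,"z":0,"wx":0,"wy":0,"wz":0},{"x":0,"y":0.01,"z":0,"wx":0,"wy":0,"wz":0},{"x":0,"y":0.017,"z":0,"wx":0,"wy":0,"wz":0},{"x":0,"y":0.024,"z":0,"wx":0,"wy":0,"wz":0},{"x":0,"y":0.031,"z":0,"wx":0,"wy":0,"wz":0},{"x":0,"y":0.038,"z":0,"wx":0,"wy":0,"wz":0},{"x":0,"y":0.043,"z":0,"wx":0,"wy":0,"wz":0},{"x":0,"y":0.046,"z":0,"wx":0,"wy":0,"wz":0}]'
python3 log.py
python3 -m handwheel '[{"x":0,"y":0.004,"z":0,"wx":0,"wy":0,"wz":0},{"x":0,"y":0.008,"z":0,"wx":0,"wy":0,"wz":0},{"x":0,"y":0.01,"z":0,"wx":0,"wy":0,"wz":0},{"x":0,"y":0.011,"z":0,"wx":0,"wy":0,"wz":0},{"x":0,"y":0.011,"z":0,"wx":0,"wy":0,"wz":0},{"x":0,"y":0.011,"z":0,"wx":0,"wy":0,"wz":0}]'
python3 log.py
```

```text
time: 6.05
position: [0.4972, -0.2659, 0.0437]
tool_rot: [1.965, 2.442, 0.004]
ft_force: [10.5, -0.8, -8.0]
grip_width: 0.129
grip_force: 30.0
time: 6.88
position: [0.5404, -0.2562, 0.0437]
tool_rot: [1.968, 2.445, 0.002]
ft_force: [3.8, -0.6, -2.3]
grip_width: 0.135
grip_force: 30.0
time: 7.38
position: [0.5483, -0.2543, 0.0436]
tool_rot: [-1.971, -2.444, 0.001]
ft_force: [-2.1, 0.6, 3.4]
grip_width: 0.137
grip_force: 30.0
```

Home: the force changed sign, so the handle is against its stop. I release, rise, and fit a kinematic model to plan the wrist roll for the final pose.

```bash
python3 -m handwheel '[{"x":0,"y":0,"z":0,"wx":0,"wy":0,"wz":0},{"x":0,"y":0,"z":0,"wx":0,"wy":0,"wz":0},{"x":0,"y":0,"z":0,"wx":0,"wy":0,"wz":0},{"x":0,"y":0,"z":0,"wx":0,"wy":0,"wz":0},{"x":0,"y":0,"z":-0.04,"wx":0,"wy":0,"wz":0},{"x":0,"y":0,"z":-0.08,"wx":0,"wy":0,"wz":0},{"x":0,"y":0,"z":-0.12,"wx":0,"wy":0,"wz":0},{"x":0,"y":0,"z":-0.16,"wx":0,"wy":0,"wz":0},{"x":0,"y":0,"z":-0.19,"wx":0,"wy":0,"wz":0},{"x":0,"y":0,"z":-0.19,"wx":0,"wy":0,"wz":0}]' 0.05
python3 log.py
cat > kin.py <<'E'
from h import *
from scipy.optimize import least_squares
import itertools
L=[json.loads(l) for l in open('log.txt')]
def fk(q,p,sg):
    ax=['z','y','z','y','z','y','z'];T=np.eye(4)
    # p: 8 translations (3) along links, tool rz
    for i in range(7):
        D=np.eye(4);D[:3,3]=p[3*i:3*i+3];Q=np.eye(4);Q[:3,:3]=R.from_euler(ax[i],sg[i]*q[i]).as_matrix();T=T@D@Q
    D=np.eye(4);D[:3,:3]=R.from_euler('z',p[24]).as_matrix();D[:3,3]=p[21:24];return T@D
def res(p,sg):
    o=[]
    for l in L:
        T=fk(l['q'],p,sg);Rm=R.from_rotvec(l['r'])
        o+=list((T[:3,3]-l['p'])*10)+list((R.from_matrix(T[:3,:3]).inv()*Rm).as_rotvec())
    return np.r_[o,np.array(p)*1e-3-p00*1e-3]
p00=np.zeros(25);p00[5]=.33;p00[11]=.4;p00[17]=.4;p00[23]=.25
if __name__=='__main__':
    best=None
    for s in itertools.product([1,-1],repeat=4):
        sg=[s[0],1,s[1],1,s[2],1,s[3]]
        for rz in(0,1.57,3.14,-1.57):
            p=p00.copy();p[24]=rz
            r=least_squares(res,p,args=(sg,),max_nfev=40)
            if best is None or r.cost<best[0]:best=(r.cost,sg,r.x)
    print(best[0],best[1],best[2].round(3));json.dump([best[1],best[2].tolist()],open('kin.json','w'))
    rr=res(best[2],best[1])[:-25].reshape(-1,6);print(np.abs(rr).max(0).round(4))
E
python3 kin.py
```

```text
time: 8.22
position: [0.5524, -0.2562, 0.2408]
tool_rot: [1.965, 2.437, 0.007]
ft_force: [1.9, -1.1, -0.3]
grip_width: 0.573
grip_force: 0.0
1.2432746212004488e-06 [-1, 1, -1, 1, -1, 1, -1] [-0.    -0.    -0.04   0.    -0.008  0.29   0.    -0.008  0.034 -0.
 -0.005  0.434 -0.    -0.005  0.057  0.    -0.     0.457 -0.    -0.
  0.059 -0.    -0.     0.309  1.571]
[0. 0. 0. 0. 0. 0.]
```

The fit is exact to under 0.1 mm. Next I search grasp tilt and sign combinations that are feasible at both the grasp and the reading pose.

```bash
cat > plan.py <<'E'
from kin import *
sg,P=json.load(open('kin.json'))
lo=np.array([-2.86,-.3,-1.38,.06,-1.56,.09,-2.69])+.05;hi=np.array([2.86,2.09,1.24,2.45,4.7,2.05,2.69])-.05
def err(q,T):
    F=fk(q,P,sg);return np.r_[(F[:3,3]-T[:3,3])*5,R.from_matrix(F[:3,:3].T@T[:3,:3]).as_rotvec()]
def ik(T,q0,reg=1e-3):
    q0=np.clip(q0,lo+1e-3,hi-1e-3)
    r=least_squares(lambda q:np.r_[err(q,T),reg*(q-q0)],q0,bounds=(lo,hi),max_nfev=60);return r.x,np.abs(err(r.x,T)).max()
def tool(Rp,c,th,s,gx,gz):
    z=np.array([np.sin(th),0,-np.cos(th)]);y=np.array([0,s,0.]);M=np.c_[np.cross(y,z),y,z]
    T=np.eye(4);T[:3,:3]=Rp@M;T[:3,3]=c+Rp@(np.array([gx,0,gz])+.0187*z);return T
px=np.array([.0514,-.0584,0]);px/=np.linalg.norm(px)
Rg=np.c_[px,np.cross([0,0,1],px),[0,0,1]]
cg=np.array([.4334,.1523,.05])-.02*px
S=np.array([.51,.01,.18])
def final(k,S=S):
    y=np.array([-.7071,0,-.7071]);x=np.array([0,k,0.]);Rf=np.c_[x,y,np.cross(x,y)]
    return Rf,S-Rf@np.array([.04,-.004,0])
E
python3 - <<'E'
from plan import *
rng=np.random.default_rng(0);q0=np.array(L[-1]['q'])
for k in(1,-1):
  Rf,cf=final(k)
  for s in(1,-1):
    for th in np.radians([0,25,50,75]):
      out=[]
      for (Rp,c) in((Rg,cg),(Rf,cf)):
        T=tool(Rp,c,th,s,-.025,.018);b=[]
        for i in range(10):
          q,e=ik(T,q0 if i==0 else rng.uniform(lo,hi))
          if e<.02:b.append(q)
        b.sort(key=lambda q:np.abs(q-q0).max());out.append(b)
      print(k,s,round(np.degrees(th)),[len(b) for b in out],[b[0].round(2).tolist() for b in out if b])
E
```

```text
1 1 0 [5, 0] [[-0.83, 0.05, 0.34, 2.15, -0.02, 0.95, 0.25]]
1 1 25 [8, 2] [[-1.27, 0.07, 0.45, 2.21, 0.5, 0.97, -0.4], [0.69, -0.17, -0.12, 2.36, -1.13, 0.91, -1.66]]
1 1 50 [3, 5] [[-1.39, 0.3, 0.31, 2.2, 0.79, 1.17, -0.87], [-0.11, 0.3, 0.91, 2.16, -1.25, 1.55, -1.37]]
1 1 75 [7, 2] [[-1.94, 0.83, 0.78, 2.14, 0.62, 1.17, -0.92], [0.23, 0.64, 0.56, 1.89, -1.23, 1.96, -1.26]]
1 -1 0 [0, 0] []
1 -1 25 [2, 3] [[0.41, 0.32, -1.33, 2.17, 0.82, 1.16, 2.49], [-0.07, -0.25, 0.59, 2.38, -0.97, 0.79, 1.37]]
1 -1 50 [5, 4] [[-0.68, 0.33, -0.46, 2.18, 0.95, 1.33, 2.15], [0.62, 0.21, 0.09, 2.14, -1.12, 1.38, 1.69]]
1 -1 75 [1, 4] [[-0.69, 0.73, -0.6, 2.1, 1.21, 1.82, 1.8], [0.31, 0.61, 0.46, 1.89, -1.2, 1.92, 1.86]]
-1 1 0 [9, 0] [[-0.83, 0.05, 0.34, 2.15, -0.02, 0.95, 0.25]]
-1 1 25 [5, 0] [[-1.48, 0.07, 0.67, 2.22, 0.48, 0.97, -0.39]]
-1 1 50 [4, 0] [[-1.39, 0.3, 0.31, 2.2, 0.79, 1.17, -0.87]]
-1 1 75 [4, 5] [[-1.79, 0.73, 0.6, 2.13, 0.74, 1.25, -1.02], [-1.02, 1.09, 0.52, 1.48, 0.71, 1.98, 1.53]]
-1 -1 0 [0, 0] []
-1 -1 25 [2, 0] [[-0.05, 0.13, -0.8, 2.18, 0.62, 1.03, 2.64]]
-1 -1 50 [4, 0] [[-0.83, 0.3, -0.29, 2.18, 0.92, 1.29, 2.18]]
-1 -1 75 [2, 7] [[-1.21, 0.62, -0.03, 2.11, 1.01, 1.53, 1.91], [-1.28, 1.32, 0.96, 1.49, 0.43, 1.8, -1.34]]
```

```bash
cat >> plan.py <<'E'
def step(q,T0,T1,n):
    from scipy.spatial.transform import Slerp
    sl=Slerp([0,1],R.from_matrix([T0[:3,:3],T1[:3,:3]]))
    Q=[]
    for a in np.linspace(0,1,n+1)[1:]:
        T=np.eye(4);T[:3,:3]=sl(a).as_matrix();T[:3,3]=T0[:3,3]+a*(T1[:3,3]-T0[:3,3])
        for _ in range(4):
            e=err(q,T);J=np.array([(err(q+1e-5*v,T)-e)/1e-5 for v in np.eye(7)]).T
            q=q-np.linalg.pinv(J,rcond=1e-3)@e
        Q.append(q)
    return np.array(Q)
def pose(l):
    T=np.eye(4);T[:3,:3]=R.from_rotvec(l['r']).as_matrix();T[:3,3]=l['p'];return T
def rel(T):
    s=ctrl.get_state();T0=pose(dict(r=s['tool_rot'],p=s['position']))
    M=np.linalg.inv(T0)@T;return M[:3,3].round(4),np.degrees(R.from_matrix(M[:3,:3]).as_rotvec()).round(2)
E
python3 - <<'E'
from plan import *
q=np.array(L[0]['q'])
for i in range(3):
    q=step(q,pose(L[i]),pose(L[i+1]),10)[-1];print('sim',q.round(2),'act',np.round(L[i+1]['q'],2))
for l in L[4:]:print(np.round(l['q'],2))
Rf,cf=final(1)
for d in(30,40,50):
  th=np.radians(d);G=tool(Rg,cg,th,1,-.035,.012);F=tool(Rf,cf,th,1,-.035,.012)
  U=G.copy();U[2,3]+=.16
  q=np.array(L[-1]['q']);T=pose(L[-1]);W=T.copy();W[:3,3]=[.42,-.02,.28]
  F2=F.copy();F2[0,3]-=.05
  print(d,'G',G[:3,3].round(3),'F',F[:3,3].round(3))
  for A,B in((T,W),(W,U),(U,G),(G,U),(U,F2),(F2,F)):
    Q=step(q,A,B,20);q=Q[-1];print(q.round(2),'min',np.min(Q-lo+.05,0).min().round(2),'max',np.min(hi+.05-Q).round(2),np.abs(err(q,B)).max().round(4))
E
```

```text
sim [-0.78 -0.03  0.19  1.85  0.01  1.32  0.58] act [-0.78 -0.03  0.19  1.85  0.01  1.32  0.58]
sim [-0.53 -0.19  0.53  1.97  0.1   1.34  1.13] act [-0.53 -0.19  0.53  1.97  0.1   1.34  1.13]
sim [-0.26  0.28  0.79  1.59 -0.2   1.35  0.77] act [-0.29  0.29  0.83  1.59 -0.21  1.36  0.78]
[-0.22  0.46  0.75  1.78 -0.36  1.04  0.88]
[-0.22  0.39  0.78  1.87 -0.33  1.01  0.91]
[-0.22  0.37  0.79  1.89 -0.31  1.    0.92]
[-0.22  0.44  0.76  1.8  -0.35  1.03  0.89]
[-0.22  0.46  0.75  1.78 -0.36  1.04  0.88]
[-0.3   0.28  0.84  1.57 -0.21  1.38  0.77]
30 G [0.403 0.187 0.046] F [ 0.51  -0.056  0.174]
[-0.63 -0.27  0.51  1.91  0.13  1.46  0.06] min 0.03 max 0.4 0.0
[-0.9  -0.1  -0.02  2.05  0.53  1.34 -0.36] min 0.02 max 0.4 0.0
[-0.9   0.11 -0.01  2.21  0.61  1.03 -0.58] min 0.21 max 0.24 0.0
[-0.9  -0.1  -0.02  2.05  0.53  1.34 -0.36] min 0.2 max 0.25 0.0
[-1.07 -1.65  1.06  2.41  0.97  1.09  2.99] min -1.35 max -0.3 0.0
[-1.19 -1.6   1.11  2.33  1.03  1.03  2.96] min -1.35 max -0.29 0.0
40 G [0.405 0.185 0.048] F [ 0.509 -0.053  0.176]
[-0.63 -0.27  0.51  1.91  0.13  1.46  0.06] min 0.03 max 0.4 0.0
[-0.92 -0.04 -0.1   2.07  0.67  1.4  -0.52] min 0.01 max 0.37 0.0
[-0.93  0.2  -0.1   2.2   0.76  1.14 -0.79] min 0.27 max 0.25 0.0
[-0.92 -0.04 -0.1   2.07  0.67  1.4  -0.52] min 0.26 max 0.25 0.0
[-1.12 -1.77  1.13  2.32  0.88  1.17  3.14] min -1.47 max -0.45 0.0
[-1.23 -1.73  1.16  2.24  0.93  1.12  3.12] min -1.47 max -0.45 0.0
50 G [0.407 0.183 0.05 ] F [ 0.507 -0.051  0.177]
[-0.63 -0.27  0.51  1.91  0.13  1.46  0.06] min 0.03 max 0.4 0.0
[-0.95  0.04 -0.17  2.09  0.79  1.49 -0.67] min 0.01 max 0.36 0.0
[-0.97  0.31 -0.16  2.18  0.88  1.27 -0.97] min 0.35 max 0.27 0.0
[-0.95  0.04 -0.17  2.09  0.79  1.49 -0.67] min 0.34 max 0.27 0.0
[-1.16 -1.84  1.19  2.22  0.78  1.24  3.28] min -1.55 max -0.59 0.0
[-1.27 -1.81  1.21  2.14  0.82  1.19  3.27] min -1.54 max -0.59 0.0
```

Run:
```python
from plan import *
rng=np.random.default_rng(1);Rf,cf=final(1)
qU={}
for d in(35,45,55):
  th=np.radians(d);G=tool(Rg,cg,th,1,-.035,.012);F=tool(Rf,cf,th,1,-.035,.012)
  U=G.copy();U[2,3]+=.16
  q=np.array(L[-1]['q']);T=pose(L[-1]);W=T.copy();W[:3,3]=[.45,-.02,.25]
  for A,B in((T,W),(W,U)):
    Q=step(q,A,B,20);q=Q[-1];print(q.round(2),(Q-lo+.05).min().round(2),(hi+.05-Q).min().round(2))
  c=[]
  for i in range(25):
    z,e=ik(F,rng.uniform(lo,hi) if i else q,1e-2)
    if e<.03:c.append(z)
  c.sort(key=lambda z:np.abs(z-q).max())
  print(d,[z.round(2).tolist() for z in c[:3]])
  if not c:continue
  qf=c[0];qq=q.copy();prev=U
  for a in(.25,.5,.75,1):
    X=fk(q+a*(qf-q),P,sg)
    if a==1:X=F
    Q=step(qq,prev,X,12);M=np.linalg.inv(prev)@X
    print(a,X[:3,3].round(3),'z',X[:3,2].round(2),'ang',np.degrees(R.from_matrix(M[:3,:3]).magnitude()).round(),'q',Q[-1].round(2),(Q-lo+.05).min().round(2),(hi+.05-Q).min().round(2))
    # plate lowest/furthest corners
    Mt=tool(np.eye(3),np.zeros(3),th,1,-.035,.012);C=X@np.linalg.inv(Mt)
    K=np.array([C[:3,:3]@[sx*.06,0,sz*.035]+C[:3,3] for sx in(1,-1) for sz in(1,-1)]);print('   corners min',K.min(0).round(2),'max',K.max(0).round(2))
    qq=Q[-1];prev=X
```

```text
[-0.65 -0.18  0.57  1.9   0.1   1.38  0.1 ] 0.12 0.4
[-0.96 -0.08 -0.02  2.06  0.6   1.37 -0.44] 0.07 0.38
35 [[-0.19, -0.03, 0.86, 2.28, -1.11, 1.1, -1.55], [0.18, -0.01, 0.49, 2.27, -1.13, 1.1, -1.54], [0.31, -0.01, 0.35, 2.27, -1.13, 1.11, -1.54]]
0.25 [0.343 0.115 0.121] z [-0.09 -0.24 -0.97] ang 52.0 q [-0.76 -0.06  0.2   2.12  0.17  1.3  -0.72] 0.23 0.33
   corners min [0.33 0.02 0.06] max [0.35 0.16 0.17]
0.5 [0.332 0.117 0.098] z [-0.24  0.22 -0.95] ang 54.0 q [-0.56 -0.05  0.41  2.17 -0.25  1.23 -0.99] 0.24 0.28
   corners min [0.25 0.07 0.03] max [0.37 0.15 0.15]
0.75 [0.411 0.091 0.123] z [ 0.06  0.6  -0.8 ] ang 56.0 q [-0.36 -0.04  0.62  2.23 -0.68  1.17 -1.27] 0.25 0.22
   corners min [0.32 0.06 0.07] max [0.46 0.15 0.16]
1 [ 0.51  -0.054  0.175] z [ 0.58  0.57 -0.58] ang 56.0 q [-0.16 -0.03  0.84  2.28 -1.11  1.1  -1.55] 0.26 0.17
   corners min [ 0.48 -0.09  0.15] max [0.53 0.03 0.2 ]
[-0.65 -0.18  0.57  1.9   0.1   1.38  0.1 ] 0.12 0.4
[-0.99 -0.01 -0.09  2.08  0.73  1.44 -0.6 ] 0.06 0.36
45 [[0.73, 0.16, -0.03, 2.16, -1.11, 1.28, -1.48], [0.45, 0.16, 0.28, 2.17, -1.1
[... 938 characters left out ...]
.47, 0.95, 2.09, -1.3, 1.74, -1.3]]
0.25 [0.313 0.058 0.112] z [-0.18 -0.6  -0.78] ang 53.0 q [-0.76  0.13  0.08  2.09  0.34  1.5  -0.89] 0.39 0.36
   corners min [ 0.3  -0.03  0.05] max [0.32 0.11 0.16]
0.5 [0.258 0.079 0.079] z [-0.59  0.01 -0.81] ang 55.0 q [-0.49  0.19  0.3   2.09 -0.17  1.49 -1.02] 0.45 0.36
   corners min [0.18 0.03 0.02] max [0.3  0.11 0.12]
0.75 [0.351 0.099 0.108] z [-0.32  0.68 -0.66] ang 56.0 q [-0.2   0.27  0.5   2.09 -0.69  1.53 -1.16] 0.51 0.36
   corners min [0.27 0.06 0.06] max [0.4  0.16 0.14]
1 [ 0.506 -0.05   0.178] z [ 0.41  0.82 -0.41] ang 55.0 q [ 0.13  0.37  0.68  2.08 -1.23  1.62 -1.34] 0.33 0.37
   corners min [ 0.48 -0.09  0.15] max [0.53 0.03 0.2 ]
```

```bash
cat >> plan.py <<'E'
def sim(q,prev,th,WPs,gx=-.035,gz=.012):
  for X in WPs:
    Q=step(q,prev,X,12);M=np.linalg.inv(prev)@X
    Mt=tool(np.eye(3),np.zeros(3),th,1,gx,gz);C=X@np.linalg.inv(Mt)
    K=np.array([C[:3,:3]@[sx*.06,0,sz*.035]+C[:3,3] for sx in(1,-1) for sz in(1,-1)])
    B=np.array([X@[sx*.0375,sy*.095,-dz,1] for sx in(1,-1) for sy in(1,-1) for dz in(.07,.2)])[:,:3]
    print(X[:3,3].round(3),'ang',np.degrees(R.from_matrix(M[:3,:3]).magnitude()).round(),'q',Q[-1].round(2),'lim',(Q-lo+.05).min().round(2),(hi+.05-Q).min().round(2),'plate z',K[:,2].min().round(2),'x',K[:,0].max().round(2),'body',B.min(0).round(2),B.max(0).round(2))
    q=Q[-1];prev=X
  return q
E
python3 - <<'E'
from plan import *
Rf,cf=final(1)
for d,qf in((35,[-0.19,-0.03,0.86,2.28,-1.11,1.1,-1.55]),(45,[-.01,.2,.77,2.19,-1.2,1.4,-1.42])):
  th=np.radians(d);G=tool(Rg,cg,th,1,-.035,.012);F=tool(Rf,cf,th,1,-.035,.012)
  U=G.copy();U[2,3]+=.16
  T=pose(L[-1]);W=T.copy();W[:3,3]=[.45,-.02,.25]
  print(d);q=sim(np.array(L[-1]['q']),T,th,[W,U,G,U]);qf=np.array(qf);WP=[]
  for a,p in((.25,(.37,.11,.2)),(.5,(.35,.09,.19)),(.75,(.41,.05,.2))):
    X=fk(q+a*(qf-q),P,sg);X[:3,3]=p;WP.append(X)
  Pf=F.copy();Pf[:3,3]-=[.04,0,.02]
  sim(q,U,th,WP+[Pf,F])
E
```

```text
35
[ 0.45 -0.02  0.25] ang 0.0 q [-0.66 -0.18  0.57  1.9   0.1   1.38  0.1 ] lim 0.12 0.4 plate z 0.18 x 0.47 body [ 0.35 -0.08  0.32] [0.55 0.04 0.45]
[0.404 0.186 0.207] ang 45.0 q [-0.96 -0.08 -0.01  2.06  0.6   1.37 -0.44] lim 0.07 0.38 plate z 0.18 x 0.46 body [0.24 0.13 0.24] [0.47 0.36 0.39]
[0.404 0.186 0.047] ang 0.0 q [-0.97  0.15 -0.01  2.21  0.69  1.07 -0.68] lim 0.24 0.24 plate z 0.02 x 0.46 body [0.24 0.13 0.08] [0.47 0.36 0.23]
[0.404 0.186 0.207] ang 0.0 q [-0.96 -0.08 -0.01  2.06  0.6   1.37 -0.44] lim 0.22 0.25 plate z 0.18 x 0.46 body [0.24 0.13 0.24] [0.47 0.36 0.39]
[0.37 0.11 0.2 ] ang 52.0 q [-0.75 -0.09  0.22  1.98  0.18  1.46 -0.66] lim 0.21 0.4 plate z 0.14 x 0.38 body [0.28 0.08 0.25] [0.49 0.2  0.41]
[0.35 0.09 0.19] ang 54.0 q [-0.54 -0.13  0.44  2.03 -0.2   1.44 -1.02] lim 0.17 0.42 plate z 0.12 x 0.39 body [ 0.28 -0.05  0.22] [0.48 0.17 0.41]
[0.41 0.05 0.2 ] ang 56.0 q [-0.34 -0.14  0.66  2.12 -0.57  1.33 -1.37] lim 0.16 0.33 plate z 0.15 x 0.46 body [ 0.34 -0.15  0.19] [0.47 0.09 0.42]
[ 0.47  -0.054  0.155] ang 56.0 q [-0.16 -0.07  0.89  2.36 -1.07  
[... 890 characters left out ...]
87  0.25  1.62 -0.73] lim 0.3 0.39 plate z 0.14 x 0.38 body [0.29 0.1  0.23] [0.5  0.24 0.41]
[0.35 0.09 0.19] ang 55.0 q [-0.49  0.14  0.39  1.86 -0.22  1.67 -1.01] lim 0.4 0.38 plate z 0.13 x 0.39 body [ 0.31 -0.03  0.2 ] [0.52 0.18 0.41]
[0.41 0.05 0.2 ] ang 56.0 q [-0.23  0.16  0.62  1.95 -0.67  1.62 -1.28] lim 0.44 0.38 plate z 0.15 x 0.46 body [ 0.36 -0.16  0.18] [0.51 0.08 0.41]
[ 0.468 -0.052  0.156] ang 55.0 q [ 0.01  0.18  0.81  2.26 -1.17  1.41 -1.34] lim 0.39 0.19 plate z 0.13 x 0.49 body [ 0.28 -0.22  0.11] [ 0.52 -0.07  0.34]
[ 0.508 -0.052  0.176] ang 0.0 q [-0.02  0.2   0.78  2.19 -1.2   1.4  -1.42] lim 0.36 0.2 plate z 0.15 x 0.53 body [ 0.32 -0.22  0.13] [ 0.56 -0.07  0.36]
```

```bash
python3 -m handwheel '[{"x":0.247,"y":-0.07,"z":-0.01,"wx":0,"wy":0,"wz":0},{"x":0.247,"y":-0.07,"z":-0.01,"wx":0,"wy":0,"wz":0},{"x":0.247,"y":-0.07,"z":-0.01,"wx":0,"wy":0,"wz":0},{"x":0.247,"y":-0.07,"z":-0.01,"wx":0,"wy":0,"wz":0},{"x":0.247,"y":-0.07,"z":-0.01,"wx":0,"wy":0,"wz":0},{"x":0.247,"y":-0.07,"z":-0.01,"wx":0,"wy":0,"wz":0},{"x":0.247,"y":-0.07,"z":-0.01,"wx":0,"wy":0,"wz":0},{"x":0.247,"y":-0.07,"z":-0.01,"wx":0,"wy":0,"wz":0}]' 0.05
python3 log.py
python3 - <<'E'
from plan import *
q=np.array(L[-1]['q'])
for d in(40,45):
  th=np.radians(d);G=tool(Rg,cg,th,1,-.035,.012)
  for b in(.1,.14):
    V=G.copy();V[:3,3]-=b*G[:3,2];print(d,b);sim(q,pose(L[-1]),th,[V,G]);print(rel(V))
E
```

```text
time: 8.88
position: [0.4274, -0.0247, 0.2433]
tool_rot: [-1.963, -2.452, -0.002]
ft_force: [0.4, -0.4, 0.5]
grip_width: 0.574
grip_force: 0.0
40 0.1
[0.363 0.233 0.124] ang 49.0 q [-1.04  0.11 -0.13  2.11  0.65  1.34 -0.74] lim 0.03 0.3 plate z 0.09 x 0.42 body [0.19 0.18 0.15] [0.42 0.41 0.3 ]
[0.405 0.185 0.048] ang 0.0 q [-0.97  0.2  -0.06  2.2   0.76  1.13 -0.78] lim 0.41 0.25 plate z 0.01 x 0.46 body [0.23 0.13 0.08] [0.47 0.37 0.22]
(array([ 0.2653, -0.0071,  0.1194]), array([ -9.97, -39.22, -27.56]))
40 0.14
[0.346 0.252 0.155] ang 49.0 q [-1.05  0.09 -0.16  2.06  0.62  1.42 -0.73] lim 0.02 0.33 plate z 0.12 x 0.4 body [0.17 0.2  0.18] [0.41 0.43 0.33]
[0.405 0.185 0.048] ang 0.0 q [-0.96  0.2  -0.08  2.2   0.76  1.13 -0.78] lim 0.39 0.25 plate z 0.01 x 0.46 body [0.23 0.13 0.08] [0.47 0.37 0.22]
(array([ 0.2879, -0.0194,  0.0888]), array([ -9.97, -39.22, -27.56]))
45 0.1
[0.359 0.237 0.119] ang 53.0 q [-1.07  0.17 -0.16  2.1   0.71  1.39 -0.83] lim 0.03 0.29 plate z 0.09 x 0.41 body [0.18 0.19 0.14] [0.42 0.43 0.29]
[0.406 0.184 0.049] ang 0.0 q [-0.99  0.25 -0.09  2.19  0.82  1.19 -0.87] lim 0.48 0.26 plate z 0.02 x 0.46 body [0.22 0.14 0.07] [0.46 0.37 0.22]
(array([ 0.2699, -0.0096,  0.1242]), array([-11.22, -44.11, -27.24]))
45 0.14
[0.34  0.258 0.148] ang 53.0 q [-1.08  0.16 -0.2   2.05  0.67  1.47 -0.83] lim 0.02 0.32 plate z 0.11 x 0.39 body [0.16 0.21 0.17] [0.4  0.45 0.32]
[0.406 0.184 0.049] ang 0.0 q [-0.98  0.25 -0.11  2.19  0.82  1.19 -0.88] lim 0.46 0.26 plate z 0.02 x 0.46 body [0.22 0.14 0.07] [0.46 0.37 0.22]
(array([ 0.2947, -0.0232,  0.096 ]), array([-11.22, -44.11, -27.24]))
```

```bash
python3 -m handwheel '[{"x":0.288,"y":-0.019,"z":0.089,"wx":-10,"wy":-39.2,"wz":-27.6},{"x":0.288,"y":-0.019,"z":0.089,"wx":-10,"wy":-39.2,"wz":-27.6},{"x":0.288,"y":-0.019,"z":0.089,"wx":-10,"wy":-39.2,"wz":-27.6},{"x":0.288,"y":-0.019,"z":0.089,"wx":-10,"wy":-39.2,"wz":-27.6},{"x":0.288,"y":-0.019,"z":0.089,"wx":-10,"wy":-39.2,"wz":-27.6},{"x":0.288,"y":-0.019,"z":0.089,"wx":-10,"wy":-39.2,"wz":-27.6},{"x":0.288,"y":-0.019,"z":0.089,"wx":-10,"wy":-39.2,"wz":-27.6},{"x":0.288,"y":-0.019,"z":0.089,"wx":-10,"wy":-39.2,"wz":-27.6},{"x":0.288,"y":-0.019,"z":0.089,"wx":-10,"wy":-39.2,"wz":-27.6},{"x":0.288,"y":-0.019,"z":0.089,"wx":-10,"wy":-39.2,"wz":-27.6}]'
python3 log.py
python3 - <<'E'
from plan import *
snap('wrist','w5');print(L[-1]['p'],np.round(ctrl.get_state()['joint_positions'],2))
for c in [(-.06,.004,.035),(-.06,-.004,.035),(.02,.004,.035),(.02,-.004,.035),(.046,0,.035)]:print(c,proj('w5',cg+Rg@np.array(c))[0].round(1))
E
```

```text
time: 9.72
position: [0.3496, 0.249, 0.1536]
tool_rot: [1.028, 2.257, -0.38]
ft_force: [-0.4, -0.8, 0.5]
grip_width: 0.574
grip_force: 0.0
[0.34961175420658647, 0.24896014667974786, 0.15360804671578365] [-1.    0.09 -0.21  2.06  0.63  1.42 -0.73]
(-0.06, 0.004, 0.035) [330.1 235. ]
(-0.06, -0.004, 0.035) [319.2 235. ]
(0.02, 0.004, 0.035) [329.9 281.8]
(0.02, -0.004, 0.035) [321.2 281.7]
(0.046, 0, 0.035) [325.8 293. ]
```

View pics/w5.png

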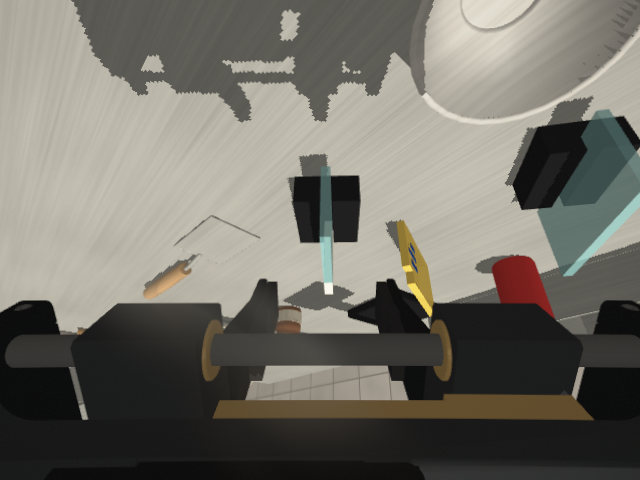

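The plate's clear top corner sits at about (327,236) and the junction at about (328.5,283). That's 2–3 px right of the prediction, about 2 mm along +tool y, and the alignment is good. I correct for it and go in.

Run:
```python
from plan import *
for u,v,m in((327,236,-.06),(328.5,283,.02)):
  a=atz('w5',u,v,.085);print(Rg.T@(a-cg))
G=tool(Rg,cg,np.radians(40),1,-.035,.012);G[:3,3]+=.0018*Rg[:,1];print(rel(G))
```

```text
[-0.05867995  0.00171812  0.035     ]
[0.02270102 0.00271967 0.035     ]
(array([0.0046, 0.002 , 0.1358]), array([-0.43,  0.07, -0.35]))
```

```bash
python3 -m handwheel '[{"x":0.004,"y":0.002,"z":0.03,"wx":0,"wy":0,"wz":0},{"x":0.0045,"y":0.002,"z":0.06,"wx":0,"wy":0,"wz":0},{"x":0.0045,"y":0.002,"z":0.09,"wx":0,"wy":0,"wz":0},{"x":0.0045,"y":0.002,"z":0.115,"wx":0,"wy":0,"wz":0},{"x":0.0045,"y":0.002,"z":0.13,"wx":0,"wy":0,"wz":0},{"x":0.0045,"y":0.002,"z":0.136,"wx":0,"wy":0,"wz":0},{"x":0.0045,"y":0.002,"z":0.136,"wx":0,"wy":0,"wz":0}]'
python3 -m handwheel '[{"x":0,"y":0,"z":0,"wx":0,"wy":0,"wz":0},{"x":0,"y":0,"z":0,"wx":0,"wy":0,"wz":0},{"x":0,"y":0,"z":0,"wx":0,"wy":0,"wz":0},{"x":0,"y":0,"z":0,"wx":0,"wy":0,"wz":0},{"x":0,"y":0,"z":0,"wx":0,"wy":0,"wz":0},{"x":0,"y":0,"z":0,"wx":0,"wy":0,"wz":0},{"x":0,"y":0,"z":0,"wx":0,"wy":0,"wz":0},{"x":0,"y":0,"z":0,"wx":0,"wy":0,"wz":0},{"x":0,"y":0,"z":0,"wx":0,"wy":0,"wz":0}]' 0 25
python3 log.py
python3 - <<'E'
from plan import *
s=ctrl.get_state();T=pose(L[-1]);U=T.copy();U[2,3]+=.16;print(rel(U));np.save('grasp.npy',T);print(s['joint_positions'].round(2))
E
```

```text
time: 10.35
position: [0.4065, 0.1844, 0.0481]
tool_rot: [1.034, 2.254, -0.378]
ft_force: [-0.3, -0.1, 0.1]
grip_width: 0.573
grip_force: 0.0
time: 11.1
position: [0.4044, 0.1869, 0.0473]
tool_rot: [1.028, 2.257, -0.378]
ft_force: [-4.8, -0.5, 2.2]
grip_width: 0.095
grip_force: 25.0
(array([-0.103 , -0.0005, -0.1225]), array([-0.,  0.,  0.]))
[-0.91  0.21 -0.13  2.19  0.76  1.15 -0.79]
```

```bash
python3 -m handwheel '[{"x":-0.006,"y":0,"z":-0.007,"wx":0,"wy":0,"wz":0},{"x":-0.013,"y":0,"z":-0.0155,"wx":0,"wy":0,"wz":0},{"x":-0.026,"y":0,"z":-0.031,"wx":0,"wy":0,"wz":0},{"x":-0.045,"y":0,"z":-0.0535,"wx":0,"wy":0,"wz":0},{"x":-0.066,"y":0,"z":-0.0785,"wx":0,"wy":0,"wz":0},{"x":-0.085,"y":0,"z":-0.101,"wx":0,"wy":0,"wz":0},{"x":-0.103,"y":0,"z":-0.1225,"wx":0,"wy":0,"wz":0},{"x":-0.103,"y":0,"z":-0.1225,"wx":0,"wy":0,"wz":0}]'
python3 log.py
cat > fin.py <<'E'
from plan import *
th=np.radians(40)
# plate in tool frame from actual grasp (plate measured: offset along y taken up by the fingers)
Tg=np.load('grasp.npy');PL=np.eye(4);PL[:3,:3]=Rg;PL[:3,3]=cg+Rg@np.array([.002,.002,0])
M=np.linalg.inv(Tg)@PL;M[1,3]=0
w=atz('t0',293.5,224.5,.286);S=np.array([w[0]+.021-.085,w[1],.18])
Rf,cf=final(1,S);C=np.eye(4);C[:3,:3]=Rf;C[:3,3]=cf;F=C@np.linalg.inv(M)
E
python3 - <<'E'
from fin import *
print('S',S,'M',M.round(3).tolist())
q=np.array(L[-1]['q']);U=pose(L[-1]);print(U[:3,3].round(3))
rng=np.random.default_rng(1);c=[]
for i in range(25):
    z,e=ik(F,rng.uniform(lo,hi) if i else [-.1,.08,.8,2.23,-1.15,1.25,-1.48],1e-2)
    if e<.03:c.append(z)
c.sort(key=lambda z:np.abs(z-q).max());qf=c[0];print(qf.round(2));WP=[]
for a,p in((.25,(.37,.11,.2)),(.5,(.35,.09,.19)),(.75,(.41,.05,.2))):
    X=fk(q+a*(qf-q),P,sg);X[:3,3]=p;WP.append(X)
Pf=F.copy();Pf[:3,3]-=[.04,0,.02];WP+=[Pf,F];np.save('wp.npy',WP)
sim(q,U,th,WP);print(rel(WP[0]))
E
```

```text
time: 11.77
position: [0.4079, 0.19, 0.2145]
tool_rot: [1.031, 2.253, -0.361]
ft_force: [-0.5, 2.0, -0.9]
grip_width: 0.091
grip_force: 25.0
S [0.51693482 0.01000497 0.18      ] M [[-0.765, 0.003, -0.644, -0.022], [0.006, 1.0, -0.003, 0.0], [0.644, -0.006, -0.765, 0.015], [0.0, 0.0, 0.0, 1.0]]
[0.408 0.19  0.215]
[ 0.42  0.1   0.28  2.21 -1.15  1.22 -1.49]
[0.37 0.11 0.2 ] ang 52.0 q [-0.67 -0.02  0.1   1.93  0.22  1.53 -0.7 ] lim 0.27 0.41 plate z 0.14 x 0.38 body [0.28 0.09 0.24] [0.49 0.22 0.41]
[0.35 0.09 0.19] ang 55.0 q [-0.44 -0.01  0.34  1.96 -0.21  1.53 -1.01] lim 0.29 0.49 plate z 0.13 x 0.39 body [ 0.3  -0.04  0.22] [0.5  0.17 0.41]
[0.41 0.05 0.2 ] ang 56.0 q [-0.21 -0.    0.57  2.05 -0.63  1.46 -1.31] lim 0.29 0.4 plate z 0.15 x 0.46 body [ 0.35 -0.16  0.19] [0.48 0.08 0.42]
[ 0.476 -0.057  0.155] ang 56.0 q [ 0.01  0.09  0.78  2.29 -1.15  1.27 -1.4 ] lim 0.31 0.16 plate z 0.13 x 0.5 body [ 0.28 -0.22  0.11] [ 0.52 -0.07  0.35]
[ 0.516 -0.057  0.175] ang 0.0 q [-0.02  0.11  0.75  2.22 -1.18  1.26 -1.47] lim 0.38 0.16 plate z 0.15 x 0.54 body [ 0.32 -0.22  0.13] [ 0.56 -0.07  0.37]
(array([-0.0184, -0.0812,  0.0332]), array([28.86, 20.58, 38.24]))
```

```bash
python3 -m handwheel '[{"x":-0.004,"y":-0.02,"z":0.008,"wx":7,"wy":5,"wz":9.5},{"x":-0.009,"y":-0.04,"z":0.016,"wx":14,"wy":10,"wz":19},{"x":-0.018,"y":-0.08,"z":0.033,"wx":29,"wy":20.5,"wz":38},{"x":-0.018,"y":-0.08,"z":0.033,"wx":29,"wy":20.5,"wz":38},{"x":-0.018,"y":-0.08,"z":0.033,"wx":29,"wy":20.5,"wz":38},{"x":-0.018,"y":-0.08,"z":0.033,"wx":29,"wy":20.5,"wz":38},{"x":-0.018,"y":-0.08,"z":0.033,"wx":29,"wy":20.5,"wz":38},{"x":-0.018,"y":-0.08,"z":0.033,"wx":29,"wy":20.5,"wz":38},{"x":-0.018,"y":-0.08,"z":0.033,"wx":29,"wy":20.5,"wz":38},{"x":-0.018,"y":-0.08,"z":0.033,"wx":29,"wy":20.5,"wz":38}]'
python3 -c "
from plan import *
print(ctrl.get_state()['joint_positions'].round(2),rel(np.load('wp.npy')[1]))"
```

```text
time: 12.6
position: [0.3678, 0.1087, 0.194]
tool_rot: [2.161, 1.982, -0.507]
ft_force: [-0.4, 0.5, -1.8]
grip_width: 0.093
grip_force: 25.0
[-0.68 -0.01  0.11  1.94  0.22  1.52 -0.7 ] (array([-0.0171, -0.0152,  0.0126]), array([26.18, 20.94, 43.48]))
```

```bash
python3 -m handwheel '[{"x":-0.004,"y":-0.004,"z":0.003,"wx":6.5,"wy":5,"wz":11},{"x":-0.017,"y":-0.015,"z":0.012,"wx":26,"wy":21,"wz":43.5},{"x":-0.017,"y":-0.015,"z":0.012,"wx":26,"wy":21,"wz":43.5},{"x":-0.017,"y":-0.015,"z":0.012,"wx":26,"wy":21,"wz":43.5},{"x":-0.017,"y":-0.015,"z":0.012,"wx":26,"wy":21,"wz":43.5},{"x":-0.017,"y":-0.015,"z":0.012,"wx":26,"wy":21,"wz":43.5},{"x":-0.017,"y":-0.015,"z":0.012,"wx":26,"wy":21,"wz":43.5},{"x":-0.017,"y":-0.015,"z":0.012,"wx":26,"wy":21,"wz":43.5},{"x":-0.017,"y":-0.015,"z":0.012,"wx":26,"wy":21,"wz":43.5},{"x":-0.017,"y":-0.015,"z":0.012,"wx":26,"wy":21,"wz":43.5}]'
python3 -c "
from plan import *
print(ctrl.get_state()['joint_positions'].round(2),rel(np.load('wp.npy')[2]))"
```

```text
time: 13.43
position: [0.3497, 0.0907, 0.1903]
tool_rot: [-2.696, -0.877, 0.399]
ft_force: [0.8, 0.9, -0.7]
grip_width: 0.088
grip_force: 25.0
[-0.45 -0.02  0.34  1.96 -0.21  1.53 -1.01] (array([ 0.0207,  0.0601, -0.0368]), array([26.41, 21.62, 44.29]))
```

```bash
python3 -m handwheel '[{"x":0.003,"y":0.008,"z":-0.005,"wx":4,"wy":3,"wz":6},{"x":0.006,"y":0.018,"z":-0.01,"wx":8,"wy":6.5,"wz":13},{"x":0.021,"y":0.06,"z":-0.037,"wx":26.5,"wy":21.5,"wz":44},{"x":0.021,"y":0.06,"z":-0.037,"wx":26.5,"wy":21.5,"wz":44},{"x":0.021,"y":0.06,"z":-0.037,"wx":26.5,"wy":21.5,"wz":44},{"x":0.021,"y":0.06,"z":-0.037,"wx":26.5,"wy":21.5,"wz":44},{"x":0.021,"y":0.06,"z":-0.037,"wx":26.5,"wy":21.5,"wz":44},{"x":0.021,"y":0.06,"z":-0.037,"wx":26.5,"wy":21.5,"wz":44},{"x":0.021,"y":0.06,"z":-0.037,"wx":26.5,"wy":21.5,"wz":44},{"x":0.021,"y":0.06,"z":-0.037,"wx":26.5,"wy":21.5,"wz":44}]'
python3 -c "
from plan import *
print(ctrl.get_state()['joint_positions'].round(2),rel(np.load('wp.npy')[3]))"
```

```text
time: 14.27
position: [0.4102, 0.0509, 0.2003]
tool_rot: [-2.429, 0.341, 0.189]
ft_force: [0.3, -0.3, -1.1]
grip_width: 0.089
grip_force: 25.0
[-0.22  0.    0.58  2.04 -0.63  1.46 -1.3 ] (array([ 0.0938,  0.0883, -0.0377]), array([30.28, 22.9 , 41.59]))
```

```bash
python3 -m handwheel '[{"x":0.01,"y":0.01,"z":-0.004,"wx":4,"wy":3,"wz":5.5},{"x":0.022,"y":0.02,"z":-0.009,"wx":8,"wy":6,"wz":11},{"x":0.034,"y":0.032,"z":-0.014,"wx":12,"wy":9,"wz":16.5},{"x":0.094,"y":0.088,"z":-0.038,"wx":30,"wy":23,"wz":41.5},{"x":0.094,"y":0.088,"z":-0.038,"wx":30,"wy":23,"wz":41.5},{"x":0.094,"y":0.088,"z":-0.038,"wx":30,"wy":23,"wz":41.5},{"x":0.094,"y":0.088,"z":-0.038,"wx":30,"wy":23,"wz":41.5},{"x":0.094,"y":0.088,"z":-0.038,"wx":30,"wy":23,"wz":41.5},{"x":0.094,"y":0.088,"z":-0.038,"wx":30,"wy":23,"wz":41.5},{"x":0.094,"y":0.088,"z":-0.038,"wx":30,"wy":23,"wz":41.5}]'
python3 -c "
from plan import *
print(ctrl.get_state()['joint_positions'].round(2),rel(np.load('wp.npy')[4]))"
```

```text
time: 15.1
position: [0.4764, -0.0569, 0.1557]
tool_rot: [-1.724, 1.272, -0.079]
ft_force: [0.8, -0.2, -0.2]
grip_width: 0.091
grip_force: 25.0
[-0.01  0.08  0.79  2.29 -1.15  1.27 -1.4 ] (array([ 0.0093, -0.0416,  0.0108]), array([ 0.23, -0.14,  0.26]))
```

Now the last 4 cm, then a look from all three cameras in one montage.

```bash
python3 -m handwheel '[{"x":0.002,"y":-0.01,"z":0.003,"wx":0,"wy":0,"wz":0},{"x":0.0045,"y":-0.02,"z":0.005,"wx":0,"wy":0,"wz":0},{"x":0.007,"y":-0.031,"z":0.008,"wx":0,"wy":0,"wz":0},{"x":0.009,"y":-0.0415,"z":0.011,"wx":0,"wy":0,"wz":0},{"x":0.009,"y":-0.0415,"z":0.011,"wx":0,"wy":0,"wz":0},{"x":0.009,"y":-0.0415,"z":0.011,"wx":0,"wy":0,"wz":0},{"x":0.009,"y":-0.0415,"z":0.011,"wx":0,"wy":0,"wz":0}]'
python3 - <<'E'
from fin import *
print(rel(F))
for n,f in(('scene','s9'),('top','t9'),('wrist','w9')):snap(n,f)
s=ctrl.get_state();C=pose(dict(r=s['tool_rot'],p=s['position']))@M
pts={n:(C@[*v,1])[:3] for n,v in dict(label=(.04,-.004,0),junT=(.02,-.004,.035),junB=(.02,-.004,-.035),endB=(.06,-.004,-.035),clrT=(-.06,-.004,.035),clrB=(-.06,-.004,-.035)).items()}
for n,p in pts.items():print(n,p.round(3),[ (proj(f,p)[0]).round(1).tolist() for f in('t9','s9','w9')])
print('C',C[:3,:3].round(2).tolist())
def crop(f,x,y,w,h,W=400,H=300):return cv2.resize(cv2.imread(f'pics/{f}.png')[y:y+h,x:x+w],(W,H),interpolation=cv2.INTER_CUBIC)
m=np.vstack([np.hstack([crop('t9',240,180,120,90),crop('s9',260,190,120,90)]),np.hstack([crop('w9',0,0,640,480),crop('t9',360,180,120,90)])])
cv2.imwrite('pics/m9.png',m)
E
```

```text
time: 15.68
position: [0.5154, -0.0588, 0.1745]
tool_rot: [-1.72, 1.28, -0.08]
ft_force: [0.1, -0.4, -0.8]
grip_width: 0.092
grip_force: 25.0
(array([-0.0014, -0.0008,  0.001 ]), array([ 0.12, -0.36, -0.06]))
label [0.517 0.008 0.179] [[296.3, 264.2], [339.1, 232.7], [322.1, 341.1]]
junT [ 0.492 -0.012  0.204] [[305.3, 274.0], [335.6, 218.2], [321.1, 393.2]]
junB [ 0.541 -0.012  0.154] [[305.9, 254.8], [328.4, 243.6], [322.0, 280.5]]
endB [0.541 0.028 0.154] [[287.8, 254.8], [342.8, 247.4], [322.8, 302.7]]
clrT [ 0.491 -0.092  0.204] [[343.1, 273.9], [307.5, 211.2], [317.1, 359.2]]
clrB [ 0.541 -0.092  0.155] [[342.0, 254.7], [300.3, 236.1], [319.3, 209.2]]
C [[0.01, -0.71, -0.71], [1.0, 0.0, 0.01], [-0.0, -0.71, 0.71]]
```

View pics/m9.png

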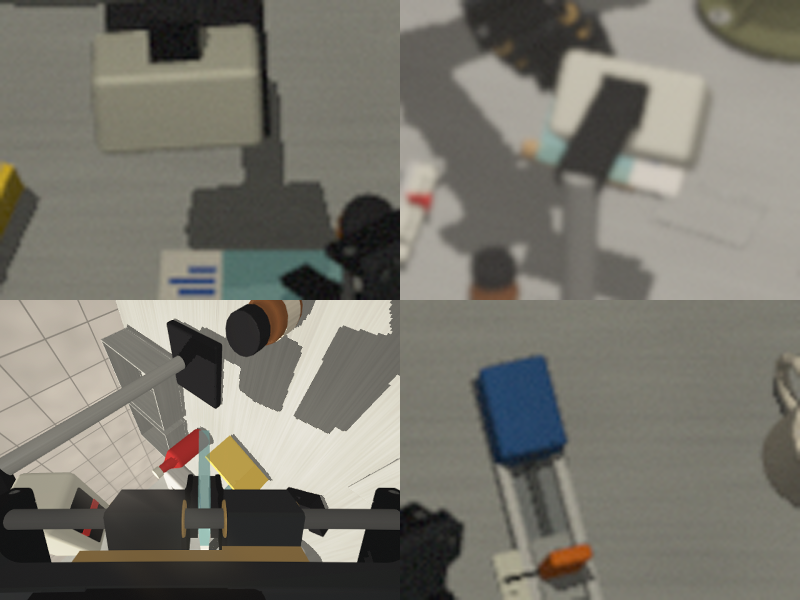

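The frosted end with its three bars faces up, its edges are level, and they fall within 1 px of the predictions in the top view. The gauge handle is home. A quick cross-check of the head's crease against the window estimate, then I hand in.

Run:
```python
from fin import *
A=atz('t9',293,225,.286);C=atz('t9',293,202.5,.325);D=atz('t9',293,187.5,.283);print(A[0]+.021,C[0]-.018,D[0]-.06,A[1])
print(ctrl.get_state()['time'],[proj('t9',[.602,.01+s*.05,.286]).round(1).tolist() for s in(1,-1)])
```

```text
0.600918103850076 0.5981652457749873 0.5983708063142616 0.01100499782665356
15.8333 [[[268.6, 214.4]], [[318.4, 214.1]]]
```

```bash
python3 -c "
from bench import ctrl
print(ctrl.close_job())"
```

```text
the job is handed in; nothing more can be done
None
```

I held the gauge pointer at the red mark for about a second and eased it home. The notched plate is held label-up at the reading spot by its clear part, an estimated 3 mm or so from the target, and the job is handed in; no verdict came back.

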